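# Pack the grooming tools away under the lamp

## Robot

A 6-joint arm with a two-finger parallel gripper is mounted at the origin on the work surface. World frame = base frame: x ahead of the robot, y to its left, z up, the work surface at z = 0. Lengths are in m, angles in rad, forces in N, time in s.
With the tool pointing down it reaches from about 0.3 to 0.85 m from the base axis. Payload 4.2 kg.
Tool frame: the origin (TCP) lies between the finger pads; the fingertips stand 22 mm ahead of it and the grasp point (between the pads) lies 3 mm ahead of it; z points along the fingers, y is the line along which they close (so a half turn about z gives the same grasp; the last joint's range is limited). The gripper opens to 91 mm and grips with 3 to 60 N. Pads are 32 mm wide; open, the fingers measure 118 mm over their backs; the gripper's body (76 mm by 178 mm) begins 60 mm behind the grasp point.
Start: joints at [-1.134, 0.32, 1.565, -0, 1.257, -0.02], TCP at [0.254, -0.516, 0.236] pointing down, gripper open.
Joint ranges: [-3.11, 3.11], [-0.84, 2.01], [0.21, 2.61], [-1.34, 4.49], [0.05, 2.63], [-2.56, 2.56]. Speed limits (rad/s): [2.57, 2.57, 3.14, 3.14, 3.14, 3.14].

## Interface

Orientations are given as a unit quaternion [x, y, z, w].
In Python, from cell import sense, vision, ticket gives the robot as it stands.
- The arm moves only by the shell command python3 -m inch 'ROWS'. ROWS is JSON, one flat list of numbers, 7 for each row, row after row: the turn, a rotation vector about the tool's x, y, z in rad, then the shift along the tool's x, y, z in mm, then the finger opening in mm, from 0 to 91.2. A call has 1 to 20 rows; each row shifts and turns the commanded pose from where the row before left it, along the tool's axes as they then stand; what a row does not reach is not made up. A row lasts 1/10 s, in which the tool goes at most 50 mm and 8.59 degrees, less where a joint would pass 70% of its speed; a pose out of reach is approached as far as the arm can. A call with a gripper value outside its range is refused whole. The fingers move at their own pace and stop on an object; the grip force is fixed at half the most. Time passes only in rows, so rows that do not move let the fingers close. It gives the time, the measured TCP pose, the force, the opening and the grip force at its end, in the units of the state.
- sense(): the state, without advancing time (a new reading comes with each control period).
- vision.read_camera(name): name is "scene" or "top" or "wrist"; returns the picture (420x560x3 uint8, blue, green, red); there is no depth.
- vision.camera_params(name): a dict with "intrinsics" (3x3 intrinsics, pixels), "cam_to_world" (4x4, takes a point from camera to world coordinates); the wrist camera has in their place "hand_eye" (4x4, takes a point from camera to tool coordinates, whose origin is the TCP and whose axes are the flange's). Camera axes: x right, y down, z forward; pixel columns grow to the right and rows downward; lengths in m; the calibration is good to about 2 mm. A picture is of the moment at which its call begins: read the wrist's pose just before it. camera_params takes no time and is no camera call.
- ticket.sign_off(): hands the job in; it is judged then, once.
The state is a dict: "time": time; "q": joint angles; "joint_velocities": joint speeds; "joint_efforts": joint torques, N m; "tool_pos": TCP position; "orientation": TCP orientation; "wrist_force": force on the tool from outside, world axes, zero at the start; "moment": the same for the moment, N m; "gripper_width": finger opening in m; "grip_force": force on a finger pad.
Only numpy, scipy, OpenCV 4.12 (cv2) and the standard library are available. Lean on these libraries where they do the work, as an engineer would, in place of code of your own. Each camera call takes 0.05 s, during which the arm holds its last target. There are 200 camera calls.

## Task

Swing the lamp arm off to the left, quite clear of the tool case, then press the case's red catch and steady the lid as it springs, so that it comes up fully open without flying up. Lay every grooming tool that is out (slicker brush, comb, bristle brush, rake: two to four of them) in the case, shut the lid until it latches, and swing the lamp back so that its head is over the case. Leave the toys and the bowl where they are.

Things in the scene. Friction and masses are not known exactly. Their poses are not given: they have to be found in the camera images.
- case: blue-green tool case, fixed: 160 (x) x 280 (y) x 45 mm high, walls and floor 5 mm. Origin: centre of its underside, on the table; front (catch side) towards -x, hinge along the +x edge. Inside 150 x 270 mm: room for all four tools side by side, each lying along the case's x, 64 mm apart
- lid (a joint): pale blue see-through lid, steel front edge, 162 x 280 x 8 mm, hinged along y at the case's far (+x) top edge. 0 = shut and latched (up to 0.01 play), grows as it opens, 1.65 = stop. A spring (0.3 N m/rad, damped 0.1 N m s/rad) drives it open and keeps it open. Let go nearly shut it flies up at about 3.5 rad/s; let go above 1.15 rad it goes on at under 2 rad/s
- lid_lip (a point): middle of the lid's front edge, on its upper (outer) face, 162 mm from the hinge line; lifts with 2.5 to 3 N when shut. A fingertip resting on this edge while the catch is pressed can let the lid up slowly, following its arc
- lid_hinge (a point): on the lid's hinge line at mid-width and mid-thickness, 49 mm above the table, 80 mm behind the case's centre. To shut the lid, push it over from behind (outer face) and press it down in the middle of its front half until it clicks, about 7 N, without touching the catch; if it has not clicked the spring opens it again
- catch (a joint): red push-button catch in a black housing at the middle of the case front: 0 = up, 0.006 m = fully down; pushed straight down, about 3 N when fully down; frees the lid from about 0.0035 on. Springs back up
- catch_top (a point): centre of the button's top face, 26 (x) x 36 (y) mm, 102 mm in front of the case's centre, 64 mm above the table when up, 58 mm when down. The shut lid's top is at 53 mm and its front edge is 8 mm behind the button's rear edge (21 mm from this point), so one fingertip can bear on both
- lamp (a joint): swing of the white lamp arm about its upright post, grows clockwise seen from above (the lamp moves to the robot's left, off the case); stops at -0.3 and 1.22; about -0.1 to 0.1 is over the case at the start, 1.1 to 1.2 is well clear. Stiff hinge, stays where it is left; under 1 N at the knob moves it
- lamp_pivot (a point): on the axis of the lamp's post, 210 mm up, at the arm's mid-height; the post is 24 mm thick, fixed
- lamp_head (a point): centre of the round lamp head (110 mm across, 18 mm thick, underside 198 mm above the table), 335 mm from the pivot axis
- lamp_knob (a point): grip point on the coral upright knob (22 mm thick, round, from 216 to 260 mm above the table) on top of the lamp head's centre, here 244 mm up; take it from above. The arm bar, 24 mm wide, runs from the head to the post at 206 to 220 mm height
- slicker: coral slicker brush, 126 mm long; Lies flat with its working side up, long axis along its x: handle towards -x, head towards +x; z up. Origin: centre of the underside, midway along its length. Handle 22 wide, 18 high, x -63 to 22; head 48 wide, 12 high plus pins to 22, x 21 to 63. Grip across the handle near x = 0. 80 g
- comb: steel comb with black rubber handle, 120 mm long; Lies flat with its working side up, long axis along its x: handle towards -x, head towards +x; z up. Origin: centre of the underside, midway along its length. Handle 16 wide, 14 high, x -60 to 4; toothed part 29 wide, 5 to 9 high, x 2 to 60. Grip across the handle near x = -10. 60 g
- bristle: oval beechwood bristle brush, 126 mm long; Lies flat with its working side up, long axis along its x: handle towards -x, head towards +x; z up. Origin: centre of the underside, midway along its length. Handle 21 wide, 17 high, x -63 to 12; oval head 48 wide, 15 high, with dark bristles to 23, x 4 to 63. Grip across the handle near x = -10. 70 g
- rake: undercoat rake, green handle and black crossbar, 118 mm long; Lies flat with its working side up, long axis along its x: handle towards -x, head towards +x; z up. Origin: centre of the underside, midway along its length. Handle 20 wide, 17 high, x -60 to 40; crossbar 48 wide, 14 high plus pins to 24, x 40 to 58. Grip across the handle near x = 5. 80 g
- bowl: steel water bowl, 120 mm across, 50 high, at the left; not part of the job. Origin under its centre
- bone: yellow toy bone, 98 mm long, 26 high, left of the case; not part of the job. Origin under its centre
- chew_ring: orange chew ring, 70 mm across, 18 high, at the left; not part of the job. Origin under its centre
There are look-alikes about, which are no part of the job. What is shaped like the slicker but blue is not meant.

How it is judged:
On the way, in this order (a step that is already met when the one before it is completed fails the run):
1. the lamp is swung clear: its head is wholly beyond the left side of the case (centre more than 200 mm to the left of the case's centre), the lid still shut (y of lamp_head in the frame of case above 0.2 m and value of joint lid below 0.03 rad), for 0.2 s.
2. the lid is fully open (over 1.45 rad) (value of joint lid above 1.45 rad), for 0.3 s.
3. every tool lies in the case (x of slicker in the frame of case between -0.06 and 0.06 m and y of slicker in the frame of case between -0.13 and 0.13 m and z of slicker in the frame of case between -0.005 and 0.035 m and x of comb in the frame of case between -0.06 and 0.06 m and y of comb in the frame of case between -0.13 and 0.13 m and z of comb in the frame of case between -0.005 and 0.035 m and x of bristle in the frame of case between -0.06 and 0.06 m and y of bristle in the frame of case between -0.13 and 0.13 m and z of bristle in the frame of case between -0.005 and 0.035 m and x of rake in the frame of case between -0.06 and 0.06 m and y of rake in the frame of case between -0.13 and 0.13 m and z of rake in the frame of case between -0.005 and 0.035 m), for 0.3 s.
4. the lid is shut and latched (under 0.03 rad) (value of joint lid below 0.03 rad), for 0.3 s.
5. the lamp head's centre is over the lid (x of lamp_head in the frame of case between -0.08 and 0.08 m and y of lamp_head in the frame of case between -0.14 and 0.14 m), for 0.3 s.
At the end, for the whole second after the job is handed in: every tool that was out lies at rest in the case (its middle within the walls and its underside under 35 mm above the table), the lid is shut and latched (under 0.03 rad), and the lamp head's centre is over the lid (within 80 mm of the case's centre along its depth and 140 mm along its width) (all of step 3 and all of step 5 and value of joint lid below 0.03 rad and linear speed of each of slicker, comb, bristle, rake below 0.03 m/s); the robot touches nothing.
It fails at once if the lid flies up: faster than 2.2 rad/s once it is more than 0.4 rad open (value of joint lid above 0.4 rad and velocity of joint lid above 2.2 rad/s).
It fails at once if the bone, the chew ring or the bowl is moved by more than 50 mm (distance of any of bowl, bone, chew_ring from where it was at the start of the episode above 0.05 m).
Of slicker, comb, bristle, rake only 2 to 4 are there at a start; the rules pass over those that are not, and their reading is None.
At some moment in a run one of slicker, comb, bristle, rake may be knocked a few centimetres aside while the robot is not near it.
It also fails if it takes over 210 s, if anything falls off the work surface, if the arm or the gripper's body presses on something with over 40 N, if the wrist force passes 120 N, or if a joint passes its speed limit or range.

## Working session

There is one attempt and no reset: what is moved stays moved. The work goes in short steps, Python scripts to look and compute and a shell command to move; the robot and the scene stay as the last step left them, time stands still between calls to the robot, and variables do not carry over. Pictures are saved under pics/ and viewed, at most 14 in all, crops included, and the job is handed in when it is done.

```bash
ls; mkdir -p pics
cat > h.py <<'E'
import numpy as np, cv2
from scipy.spatial.transform import Rotation as R
from cell import sense, vision, ticket
def ray(name,u,v,z):
    p=vision.camera_params(name);K=np.array(p["intrinsics"])
    if name=="wrist":
        s=sense();T=np.eye(4);T[:3,:3]=R.from_quat(s["orientation"]).as_matrix();T[:3,3]=s["tool_pos"];T=T@np.array(p["hand_eye"])
    else: T=np.array(p["cam_to_world"])
    d=T[:3,:3]@np.linalg.solve(K,[u,v,1]);o=T[:3,3]
    return o+d*(z-o[2])/d[2]
def st():
    s=sense();print("t",round(s["time"],2),"p",np.round(s["tool_pos"],4),"q",np.round(s["q"],3),"f",np.round(s["wrist_force"],1),"w",round(s["gripper_width"],4),"g",s["grip_force"]);print(np.round(R.from_quat(s["orientation"]).as_matrix(),3).tolist())
E
python3 - <<'E'
from h import *
st()
for n in("top","scene"):
    im=vision.read_camera(n);cv2.imwrite(f"pics/{n}0.png",cv2.resize(im,(800,600),interpolation=cv2.INTER_CUBIC))
    p=vision.camera_params(n);print(n,np.round(p["intrinsics"],1).tolist(),np.round(p["cam_to_world"],3).tolist())
E
```

```text
pics
t 0.0 p [ 0.2534 -0.5156  0.2351] q [-1.134  0.32   1.566  0.     1.257 -0.02 ] f [-0.  -0.1  0.4] w 0.0914 g 0.0
[[0.897, 0.441, -0.001], [0.441, -0.897, 0.002], [0.0, -0.002, -1.0]]
top [[410.9, 0.0, 272.1], [0.0, 410.9, 217.4], [0.0, 0.0, 1.0]] [[0.028, -0.986, 0.164, 0.266], [-0.999, -0.031, -0.016, -0.057], [0.021, -0.163, -0.986, 1.264], [0.0, 0.0, 0.0, 1.0]]
scene [[468.5, 0.0, 283.7], [0.0, 468.5, 212.6], [0.0, 0.0, 1.0]] [[0.876, 0.329, -0.352, 0.938], [0.482, -0.618, 0.621, -0.941], [-0.013, -0.714, -0.7, 1.159], [0.0, 0.0, 0.0, 1.0]]
```

View pics/top0.png

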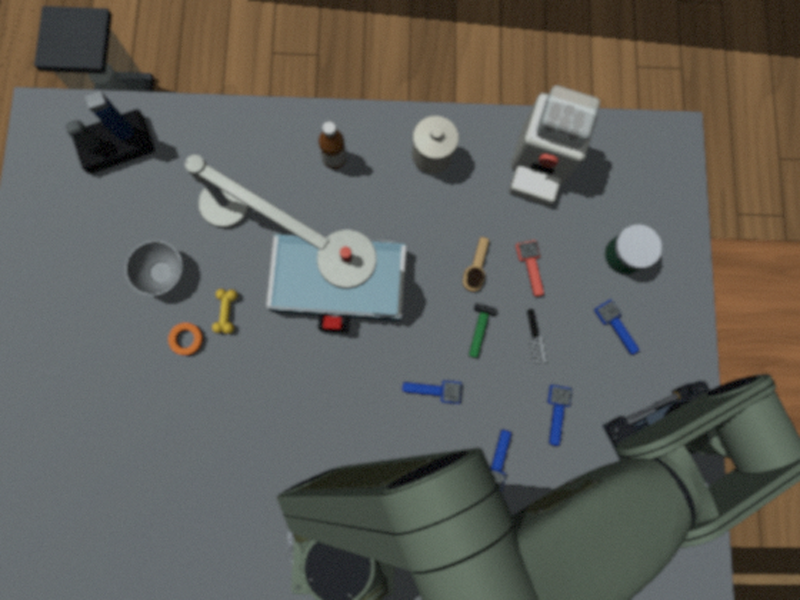

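View pics/scene0.png

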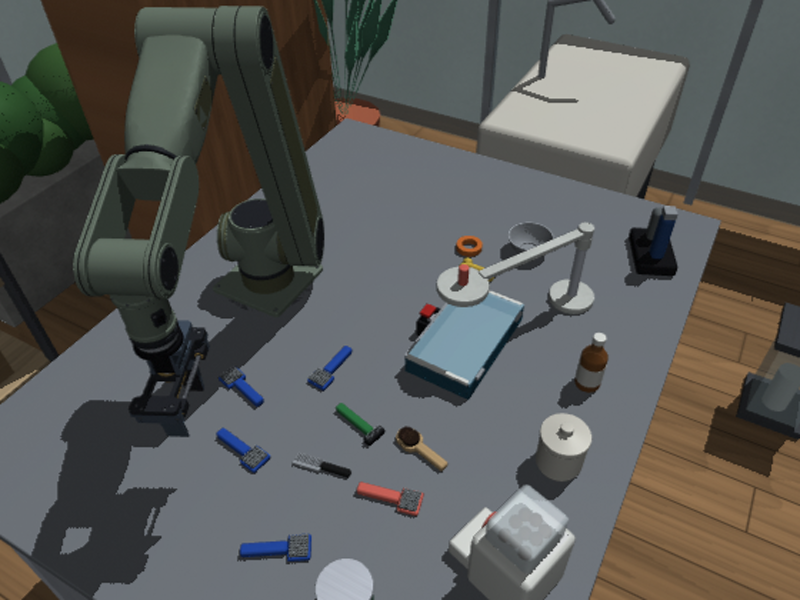

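All four tools are out, to the right of the case: slicker at (532,268), comb (537,335), bristle (478,265) and rake (482,330) in the top view. The lamp knob is at (346,254) and the catch at (333,323). I'll enlarge to read these more closely.

Run:
```python
from h import *
im=vision.read_camera("top")
cv2.imwrite("pics/top1.png",cv2.resize(im[150:270,180:390],None,fx=3.8,fy=3.8,interpolation=cv2.INTER_CUBIC))
```

```text
(no output)
```

View pics/top1.png

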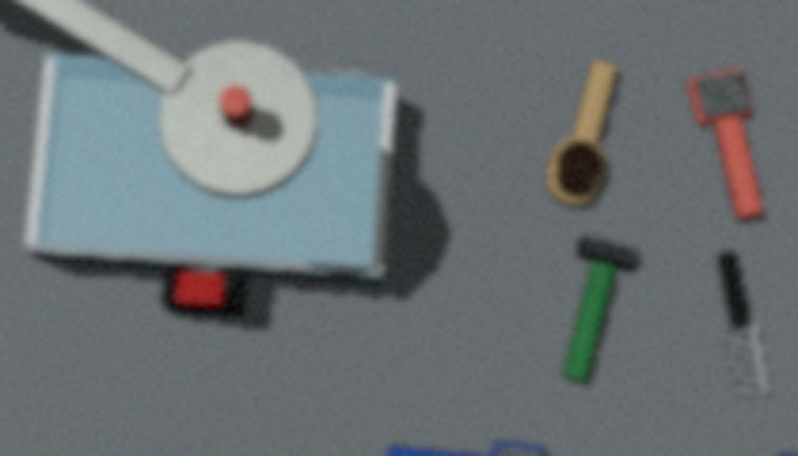

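```bash
cat >> h.py <<'E'
def c(x,y,z,f=3.8,u0=180,v0=150,n="top"): return ray(n,u0+(x+.5)/f-.5,v0+(y+.5)/f-.5,z)
E
python3 - <<'E'
from h import *
for n,x,y,z in [("FL",28,250,.053),("FR",383,272,.053),("BL",47,57,.053),("BR",395,80,.053),("catch",200,288,.064),("knobtop",236,98,.26),("head",239,118,.216),
 ("sl h",750,217,.009),("sl e",718,72,.012),("sl mid",732,133,.018),("co h",727,255,.007),("co e",750,392,.006),("co m",742,325,.01),("br h",605,63,.01),("br e",573,205,.01),("ra h",577,380,.01),("ra e",611,243,.014)]:
    print(n,np.round(c(x,y,z),4))
print("post",ray("top",196/1.4286,163/1.4286,.22), "bone",ray("top",225/1.4286,312/1.4286,.02))
p=vision.camera_params("wrist");print(p)
E
```

```text
FL [0.4656 0.1766 0.053 ]
FR [ 0.457 -0.102  0.053]
BL [0.6225 0.1712 0.053 ]
BR [ 0.6131 -0.1077  0.053 ]
catch [0.4382 0.0399 0.064 ]
knobtop [0.5379 0.0059 0.26  ]
head [0.5356 0.006  0.216 ]
sl h [ 0.5193 -0.4045  0.009 ]
sl e [ 0.6409 -0.3785  0.012 ]
sl mid [ 0.5875 -0.3881  0.018 ]
co h [ 0.4873 -0.3857  0.007 ]
co e [ 0.3755 -0.4034  0.006 ]
co m [ 0.4294 -0.3965  0.01  ]
br h [ 0.646  -0.2844  0.01  ]
br e [ 0.5244 -0.2583  0.01  ]
ra h [ 0.3806 -0.2622  0.01  ]
ra e [ 0.493  -0.2889  0.014 ]
post [0.70777056 0.29362593 0.22      ] bone [0.45898506 0.27195011 0.02      ]
{'intrinsics': array([[342.07808488,   0.        , 276.41315674],
       [  0.        , 342.07808488, 212.98983825],
       [  0.        ,   0.        ,   1.        ]]), 'hand_eye': array([[-6.52686138e-04, -9.65471383e-01, -2.60508316e-01,
         7.39265474e-02],
       [ 9.99999218e-01, -9.08102246e-04,  8.60091942e-04,
         2.21552054e-04],
       [-1.06696234e-03, -2.60507551e-01,  9.65471220e-01,
        -1.49080820e-01],
       [ 0.00000000e+00,  0.00000000e+00,  0.00000000e+00,
         1.00000000e+00]])}
```

```bash
python3 -m inch '[0,0,0.115,0,0,-38,91, 0,0,0.115,0,0,-37,91, 0,0,0.115,0,0,0,91, 0,0,0.112,0,0,0,91, 0,0,0,19,-35,0,91,0,0,0,19,-35,0,91,0,0,0,19,-35,0,91,0,0,0,19,-35,0,91,0,0,0,19,-35,0,91,0,0,0,19,-35,0,91,0,0,0,19,-35,0,91,0,0,0,19,-35,0,91,0,0,0,19,-35,0,91,0,0,0,19,-35,0,91,0,0,0,19,-35,0,91,0,0,0,19,-35,0,91,0,0,0,0,0,0,91]'; python3 -c "
from h import *
st()
im=vision.read_camera('wrist');cv2.imwrite('pics/w0.png',im)"
```

```text
time: 1.85
tool_pos: [0.4832, -0.0925, 0.3105]
orientation: [1.0, 0.003, 0.0, -0.001]
wrist_force: [-0.4, -1.4, -0.9]
gripper_width: 0.0911
grip_force: 0.0
t 1.85 p [ 0.4832 -0.0925  0.3105] q [-0.214  0.147  1.609  0.002  1.386  1.352] f [-0.4 -1.4 -0.9] w 0.0911 g 0.0
[[1.0, 0.005, 0.0], [0.005, -1.0, 0.002], [0.0, -0.002, -1.0]]
```

View pics/w0.png

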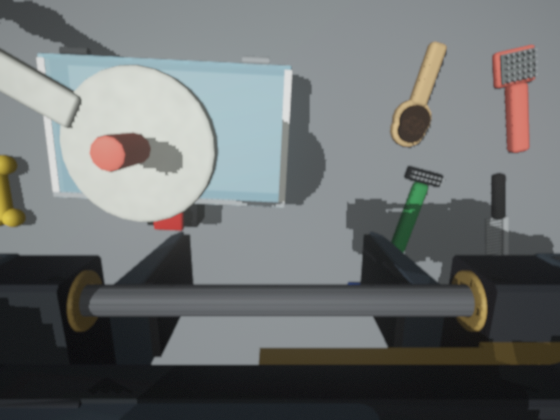

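The wrist view shows the knob top at (108,154), the bone far left and all four tools at right. I'll check the estimates against it.

```bash
python3 -c "
from h import *
for n,u,v,z in [('knob',108,154,.26),('FL',56,193,.053),('FR',283,206,.053),('BL',41,55,.053),('BR',289,68,.053),('sl h',517,150,.009),('sl e',516,47,.012),('co h',499,175,.007),('co j',498,216,.007),('br h',438,44,.01),('br e',407,145,.01),('ra h',400,250,.01),('ra e',425,170,.014)]: print(n,np.round(ray('wrist',u,v,z),4))"
```

```text
knob [0.5374 0.0028 0.26  ]
FL [0.4707 0.1723 0.053 ]
FR [ 0.4553 -0.1028  0.053 ]
BL [0.6247 0.1633 0.053 ]
BR [ 0.6123 -0.1082  0.053 ]
sl h [ 0.5203 -0.4073  0.009 ]
sl e [ 0.6422 -0.3813  0.012 ]
co h [ 0.4872 -0.3909  0.007 ]
co j [ 0.4306 -0.3993  0.007 ]
br h [ 0.6456 -0.2883  0.01  ]
br e [ 0.5263 -0.2633  0.01  ]
ra h [ 0.3815 -0.2683  0.01  ]
ra e [ 0.4946 -0.2886  0.014 ]
```

```bash
python3 -m inch '[0,0,0,27,-48,0,91,0,0,0,28,-48,0,91,0,0,0,0,0,0,91,0,0,0,0,0,0,91,0,0,0,0,0,21,91,0,0,0,0,0,21,91,0,0,0,0,0,21,91,0,0,0,0,0,0,40,0,0,0,0,0,0,40,0,0,0,0,0,0,15,0,0,0,0,0,0,15,0,0,0,0,0,0,15,0,0,0,0,0,0,15,0,0,0,0,0,0,15]'
python3 - <<'E'
from h import *
st()
P=np.array([.7078,.2936]);p=sense()["tool_pos"][:2]
v=p-P;a=np.arctan2(v[1],v[0]);print(a,np.hypot(*v))
pts=[]
for k in range(0,17):
    t=a-1.12*k/16;pts.append(P+np.hypot(*v)*np.array([np.cos(t),np.sin(t)]))
d=np.diff(pts,axis=0)*1000;print(np.round(np.c_[d[:,0],-d[:,1]],0).astype(int).tolist(),pts[-1])
E
```

```text
time: 3.3
tool_pos: [0.5349, -0.0042, 0.2486]
orientation: [1.0, -0.001, 0.005, -0.006]
wrist_force: [11.1, 21.8, -6.0]
gripper_width: 0.038
grip_force: 10.1
t 3.3 p [ 0.5349 -0.0042  0.2486] q [-0.037  0.244  1.64   0.013  1.249  1.532] f [11.1 21.8 -6. ] w 0.038 g 10.108466148376465
[[1.0, -0.002, 0.009], [-0.002, -1.0, 0.012], [0.009, -0.012, -1.0]]
-2.0968169430606403 0.3443729409174795
[[-20, -13], [-19, -14], [-18, -16], [-17, -17], [-16, -18], [-15, -19], [-13, -20], [-12, -21], [-10, -22], [-9, -22], [-7, -23], [-6, -23], [-4, -24], [-2, -24], [-1, -24], [1, -24]] [0.36440095 0.31948079]
```

```bash
python3 -c "
from h import *
im=vision.read_camera('wrist');st();im2=vision.read_camera('scene')
cv2.imwrite('pics/w1.png',np.vstack([cv2.resize(im,(400,300)),cv2.resize(im2[120:270,220:420],(400,300))]))"
```

```text
t 3.35 p [ 0.5358 -0.0028  0.2486] q [-0.036  0.244  1.639  0.016  1.247  1.532] f [14.5 25.3 -5.2] w 0.0344 g 12.183938026428223
[[1.0, -0.002, 0.011], [-0.002, -1.0, 0.015], [0.011, -0.015, -1.0]]
```

View pics/w1.png

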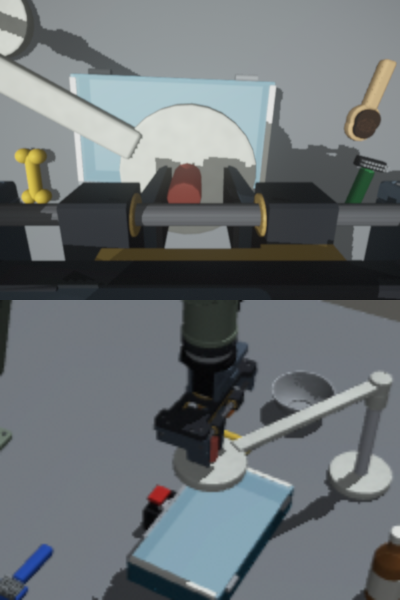

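```bash
python3 -m inch '[0,0,0,2,-4,0,15,0,0,0,0,0,0,15,0,0,0,0,0,0,15,0,0,0,0,0,0,15]'; python3 -c "
from h import *
st()"
```

```text
time: 3.8
tool_pos: [0.5382, 0.0019, 0.2486]
orientation: [1.0, -0.0, 0.006, -0.007]
wrist_force: [11.0, 21.2, -5.6]
gripper_width: 0.0217
grip_force: 30.0
t 3.8 p [0.5382 0.0019 0.2486] q [-0.027  0.248  1.634  0.016  1.248  1.539] f [11.  21.2 -5.6] w 0.0217 g 29.99327391386032
[[1.0, -0.0, 0.011], [-0.0, -1.0, 0.015], [0.011, -0.015, -1.0]]
```

```bash
python3 -m inch '[0,0,0,2,-3,0,15,0,0,0,-19,-13,0,15,0,0,0,-18,-14,0,15,0,0,0,-18,-15,0,15,0,0,0,-17,-16,0,15,0,0,0,0,0,0,15]'; python3 -c "
from h import *
st()"
```

```text
time: 4.4
tool_pos: [0.4631, 0.0579, 0.2485]
orientation: [1.0, 0.001, 0.002, -0.001]
wrist_force: [5.1, 3.2, -2.9]
gripper_width: 0.0214
grip_force: 30.0
t 4.4 p [0.4631 0.0579 0.2485] q [0.098 0.138 1.777 0.003 1.224 1.667] f [ 5.1  3.2 -2.9] w 0.0214 g 30.005275011062622
[[1.0, 0.001, 0.003], [0.001, -1.0, 0.003], [0.003, -0.003, -1.0]]
```

```bash
python3 -m inch '[0,0,0,-15.5,-17.5,0,15,0,0,0,-14.5,-18.5,0,15,0,0,0,-13,-19.5,0,15,0,0,0,-11.5,-20.5,0,15,0,0,0,-10,-21,0,15,0,0,0,-8.5,-21.5,0,15,0,0,0,0,0,0,15]'; python3 -c "
from h import *
st()"; python3 -m inch '[0,0,0,-7,-22,0,15,0,0,0,-5.5,-22.5,0,15,0,0,0,-4,-23,0,15,0,0,0,-2,-23.5,0,15,0,0,0,-0.5,-23.5,0,15,0,0,0,0,0,0,15,0,0,0,0,0,0,15]'; python3 -c "
from h import *
st()"
```

```text
time: 5.1
tool_pos: [0.3878, 0.1751, 0.2481]
orientation: [1.0, 0.001, -0.002, 0.001]
wrist_force: [-5.0, -3.3, 3.9]
gripper_width: 0.021
grip_force: 30.0
t 5.1 p [0.3878 0.1751 0.2481] q [3.960e-01 7.500e-02 1.851e+00 1.000e-03 1.220e+00 1.965e+00] f [-5.  -3.3  3.9] w 0.021 g 30.001910626888275
[[1.0, 0.002, -0.004], [0.002, -1.0, -0.001], [-0.004, 0.001, -1.0]]
time: 5.8
tool_pos: [0.3691, 0.2892, 0.248]
orientation: [1.0, 0.0, -0.003, 0.0]
wrist_force: [-7.3, -0.1, 3.9]
gripper_width: 0.0211
grip_force: 30.0
t 5.8 p [0.3691 0.2892 0.248 ] q [0.638 0.146 1.768 0.003 1.232 2.207] f [-7.3 -0.1  3.9] w 0.0211 g 30.001143515110016
[[1.0, 0.001, -0.005], [0.001, -1.0, -0.001], [-0.005, 0.001, -1.0]]
```

```bash
python3 -m inch '[0,0,0,0.5,-20,0,15,0,0,0,0,0,0,15,0,0,0,0,0,0,60,0,0,0,0,0,0,60,0,0,0,0,0,0,60,0,0,0,0,0,0,60,0,0,0,0,0,-30,60,0,0,0,0,0,-30,60,0,0,0,0,0,-30,30,0,0,0,13,38,0,0,0,0,0,13,38,0,0,0,0,0,13,38,0,0,0,0,0,13,38,0,0,0,0,0,12,38,0,0,0,0,0,12,38,0,0,0,0,0,11,42,0,0,0,0,0,0,0,0,0,0,0,0,0,0,0,0]'; python3 -c "
from h import *
st()
im=vision.read_camera('wrist');cv2.imwrite('pics/w2.png',im)"
```

```text
time: 7.6
tool_pos: [0.459, 0.038, 0.3379]
orientation: [1.0, -0.001, -0.0, -0.0]
wrist_force: [-1.0, 0.4, 0.4]
gripper_width: 0.0006
grip_force: 0.0
t 7.6 p [0.459  0.038  0.3379] q [0.057 0.085 1.614 0.    1.442 1.631] f [-1.   0.4  0.4] w 0.0006 g 0.0
[[1.0, -0.003, -0.0], [-0.003, -1.0, 0.0], [-0.0, -0.0, -1.0]]
```

View pics/w2.png

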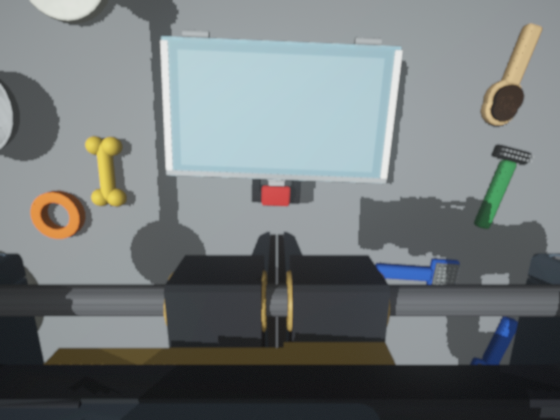

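The lamp is clear. The lid's front corners are near (167,174) and (388,181), its back corners near (163,38) and (400,47), and the red button is near (276,187).

```bash
python3 -c "
from h import *
for n,u,v,z in [('FL',167,174,.053),('FR',388,181,.053),('BL',163,38,.053),('BR',400,47,.053),('b',276,187,.064),('bl',262,187,.064),('br',290,187,.064),('sl',531,27,.01),('br e',501,124,.01),('ra h',483,225,.01),('ra e',513,152,.014),('bluehead',455,272,.01)]: print(n,np.round(ray('wrist',u,v,z),4))
im=vision.read_camera('wrist');cv2.imwrite('pics/w3.png',cv2.resize(im[155:255,220:340],None,fx=5,fy=5,interpolation=cv2.INTER_CUBIC))"
```

```text
FL [0.4675 0.1782 0.053 ]
FR [ 0.458  -0.1042  0.053 ]
BL [0.6253 0.1695 0.053 ]
BR [ 0.6153 -0.1051  0.053 ]
b [0.4525 0.0393 0.064 ]
bl [0.4526 0.0569 0.064 ]
br [0.4525 0.0217 0.064 ]
sl [ 0.6463 -0.2821  0.01  ]
br e [ 0.5281 -0.2644  0.01  ]
ra h [ 0.3856 -0.2623  0.01  ]
ra e [ 0.4911 -0.2845  0.014 ]
bluehead [ 0.3112 -0.2315  0.01  ]
```

View pics/w3.png

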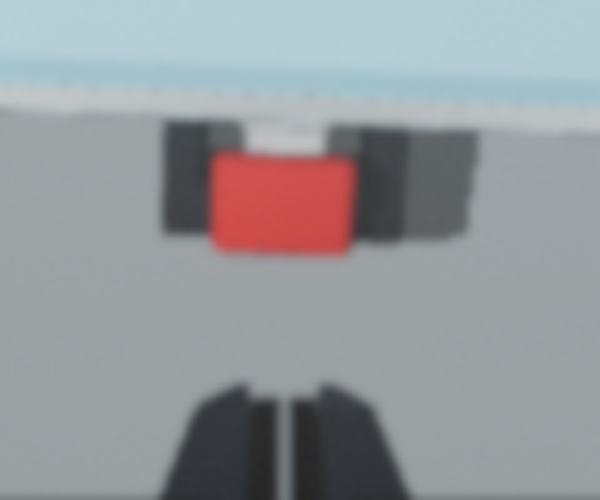

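```bash
python3 -c "
from h import *
for n,x,y,z in [('rear',285,155,.064),('c',283,204,.064),('front',283,253,.064),('lidfront',285,118,.053),('lidfront_lower',285,118,.045)]: print(n,np.round(c(x,y,z,5,220,155,'wrist'),4))"
```

```text
rear [0.4542 0.039  0.064 ]
c [0.4417 0.0395 0.064 ]
front [0.429  0.0395 0.064 ]
lidfront [0.4618 0.039  0.053 ]
lidfront_lower [0.4605 0.039  0.045 ]
```

```bash
python3 -m inch '[0,0,0,-1,-1,40,0,0,0,0,0,0,40,0,0,0,0,0,0,40,0,0,0,0,0,0,40,0,0,0,0,0,0,40,0,0,0,0,0,0,40,0,0,0,0,0,0,0,0,0,0,0,0,0,0,0]'; python3 -c "
from h import *
st()"
```

```text
time: 8.5
tool_pos: [0.4582, 0.0407, 0.0985]
orientation: [1.0, 0.001, -0.0, -0.0]
wrist_force: [-0.2, -0.1, 1.4]
gripper_width: 0.0007
grip_force: 0.0
t 8.5 p [0.4582 0.0407 0.0985] q [0.064 0.283 2.016 0.    0.843 1.633] f [-0.2 -0.1  1.4] w 0.0007 g 0.0
[[1.0, 0.002, -0.0], [0.002, -1.0, 0.0], [-0.0, -0.0, -1.0]]
```

```bash
python3 -m inch '[0,0,0,0,0,6,0,0,0,0,0,0,6,0,0,0,0,0,0,3,0,0,0,0,0,0,3,0,0,0,0,0,0,0,0]'
python3 - <<'E'
from h import *
st()
z0=sense()["tool_pos"][2]-.022
th=np.arange(0.06,1.36,.08);x=80-162*np.cos(th)+4*np.sin(th);z=49+162*np.sin(th)+4*np.cos(th)
print(np.round(np.c_[th,x,z,np.gradient(x),np.gradient(z)],1).tolist(),z0)
E
```

```text
time: 9.0
tool_pos: [0.4589, 0.0398, 0.0806]
orientation: [1.0, -0.0, 0.001, -0.0]
wrist_force: [1.1, 1.2, 5.8]
gripper_width: 0.0003
grip_force: 2.7
t 9.0 p [0.4589 0.0398 0.0806] q [0.061 0.308 2.038 0.    0.793 1.633] f [1.1 1.2 5.8] w 0.0003 g 2.712319519050652
[[1.0, -0.0, 0.002], [-0.0, -1.0, 0.0], [0.002, -0.0, -1.0]]
[[0.1, -81.5, 62.7, 1.6, 12.9], [0.1, -79.9, 75.6, 2.1, 12.8], [0.2, -77.2, 88.3, 3.1, 12.6], [0.3, -73.6, 100.7, 4.1, 12.3], [0.4, -69.0, 112.8, 5.1, 11.9], [0.5, -63.4, 124.5, 6.0, 11.5], [0.5, -56.9, 135.7, 6.9, 10.9], [0.6, -49.5, 146.4, 7.8, 10.4], [0.7, -41.3, 156.4, 8.6, 9.7], [0.8, -32.4, 165.8, 9.3, 9.0], [0.9, -22.7, 174.4, 10.0, 8.2], [0.9, -12.3, 182.2, 10.6, 7.4], [1.0, -1.4, 189.1, 11.2, 6.5], [1.1, 10.1, 195.2, 11.7, 5.6], [1.2, 22.0, 200.3, 12.1, 4.6], [1.3, 34.3, 204.5, 12.4, 3.7], [1.3, 46.8, 207.6, 12.6, 3.2]] 0.0585740823722845
```

```bash
python3 -m inch '[0,0,0,0.5,0,-4,0,0,0,0,2,0,-13,0,0,0,0,3.5,0,-12.7,0,0,0,0,4.5,0,-12.4,0,0,0,0,5.5,0,-12,0,0,0,0,6,0,-11.7,0,0,0,0,6.5,0,-11,0,0,0,0,0,0,0,0]'; python3 -c "
from h import *
st()
cv2.imwrite('pics/s1.png',cv2.resize(vision.read_camera('scene')[80:290,200:480],None,fx=2,fy=2))"
```

```text
time: 9.8
tool_pos: [0.4868, 0.0393, 0.1583]
orientation: [1.0, -0.0, 0.0, 0.0]
wrist_force: [-0.7, -0.3, 3.2]
gripper_width: 0.0002
grip_force: 1.5
t 9.8 p [0.4868 0.0393 0.1583] q [ 5.700e-02  2.510e-01  1.876e+00 -1.000e-03  1.014e+00  1.629e+00] f [-0.7 -0.3  3.2] w 0.0002 g 1.5370927922049304
[[1.0, -0.0, 0.001], [-0.0, -1.0, -0.001], [0.001, 0.001, -1.0]]
```

View pics/s1.png

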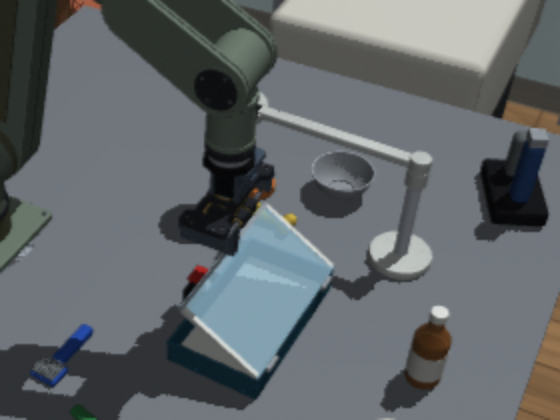

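```bash
python3 -m inch '[0,0,0,7.9,0,-10.7,0,0,0,0,8.7,0,-10,0,0,0,0,9.4,0,-9.4,0,0,0,0,10,0,-8.6,0,0,0,0,10.9,0,-7.8,0,0,0,0,11.4,0,-6.9,0,0,0,0,12,0,-6.1,0,0,0,0,12.4,0,-5.1,0,0,0,0,12.5,0,-4.2,0,0,0,0,12.5,0,-3.1,0,0,0,0,0,0,0,0]'; python3 -c "
from h import *
st()"; python3 -m inch '[0,0,0,0,0,-10,0,0,0,0,0,0,-20,0,0,0,0,0,0,-30,0,0,0,0,0,0,-30,0,0,0,0,0,0,0,91,0,0,0,0,0,0,91]'; python3 -c "
from h import *
st()
cv2.imwrite('pics/s2.png',cv2.resize(vision.read_camera('scene'),(800,600)))"
```

```text
time: 10.95
tool_pos: [0.596, 0.0374, 0.2303]
orientation: [1.0, -0.0, 0.002, 0.002]
wrist_force: [-1.6, -5.2, 9.4]
gripper_width: 0.0005
grip_force: 4.6
t 10.95 p [0.596  0.0374 0.2303] q [ 0.046  0.356  1.524 -0.005  1.258  1.618] f [-1.6 -5.2  9.4] w 0.0005 g 4.561582391213506
[[1.0, -0.0, 0.004], [-0.0, -1.0, -0.004], [0.004, 0.004, -1.0]]
time: 11.55
tool_pos: [0.5938, 0.0398, 0.3187]
orientation: [1.0, -0.0, -0.0, -0.0]
wrist_force: [-0.2, 0.1, -0.2]
gripper_width: 0.0139
grip_force: 0.0
t 11.55 p [0.5938 0.0398 0.3187] q [0.047 0.315 1.366 0.    1.461 1.618] f [-0.2  0.1 -0.2] w 0.0139 g 0.0
[[1.0, -0.0, -0.0], [-0.0, -1.0, 0.0], [-0.0, -0.0, -1.0]]
```

View pics/s2.png

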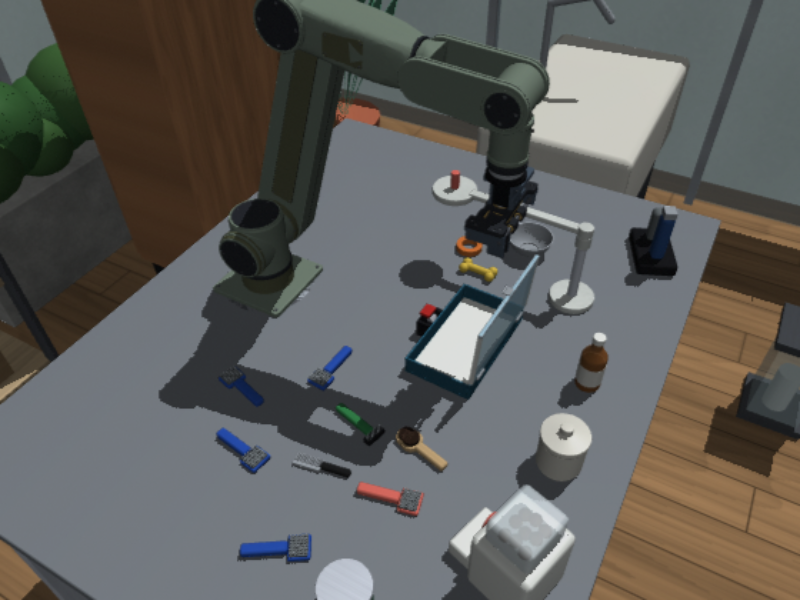

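The lid is fully open, and the tools haven't moved. Next I'll half-turn the hand so the camera side stays away from the lid, then go over the tools.

```bash
python3 -m inch '[0,0,-0.149,0,0,0,91,0,0,-0.149,0,0,0,91,0,0,-0.149,0,0,0,91,0,0,-0.149,0,0,0,91,0,0,-0.149,0,0,0,91,0,0,-0.149,0,0,0,91,0,0,-0.149,0,0,0,91,0,0,-0.149,0,0,0,91,0,0,-0.149,0,0,0,91,0,0,-0.149,0,0,0,91,0,0,-0.149,0,0,0,91,0,0,-0.149,0,0,0,91,0,0,-0.149,0,0,0,91,0,0,-0.149,0,0,0,91,0,0,-0.149,0,0,0,91,0,0,-0.149,0,0,0,91,0,0,-0.149,0,0,0,91,0,0,-0.149,0,0,0,91,0,0,-0.149,0,0,0,91,0,0,-0.149,0,0,0,91]' >/dev/null;  python3 -m inch '[0,0,-0.149,0,0,0,91,0,0,-0.013,0,0,0,91,0,0,0,-2.6,-37,0,91,0,0,0,-2.6,-37,0,91,0,0,0,-2.6,-37,0,91,0,0,0,-2.6,-37,0,91,0,0,0,-2.6,-37,0,91,0,0,0,-2.6,-37,0,91,0,0,0,-2.6,-37,0,60,0,0,0,-2.6,-37,0,60,0,0,0,-2.6,-37,0,60,0,0,0,-2.6,-37,0,60,0,0,0,0,0,0,60,0,0,0,0,0,0,60]'; python3 -c "
from h import *
st()
cv2.imwrite('pics/w4.png',cv2.resize(vision.read_camera('wrist'),(800,600)))"
```

```text
time: 15.0
tool_pos: [0.6198, -0.3306, 0.3169]
orientation: [0.002, 1.0, 0.001, -0.001]
wrist_force: [-0.1, 0.5, -0.2]
gripper_width: 0.0602
grip_force: 0.0
t 15.0 p [ 0.6198 -0.3306  0.3169] q [-5.070e-01  5.050e-01  1.071e+00  1.000e-03  1.568e+00 -2.074e+00] f [-0.1  0.5 -0.2] w 0.0602 g 0.0
[[-1.0, 0.003, -0.002], [0.003, 1.0, 0.002], [0.002, 0.002, -1.0]]
```

View pics/w4.png

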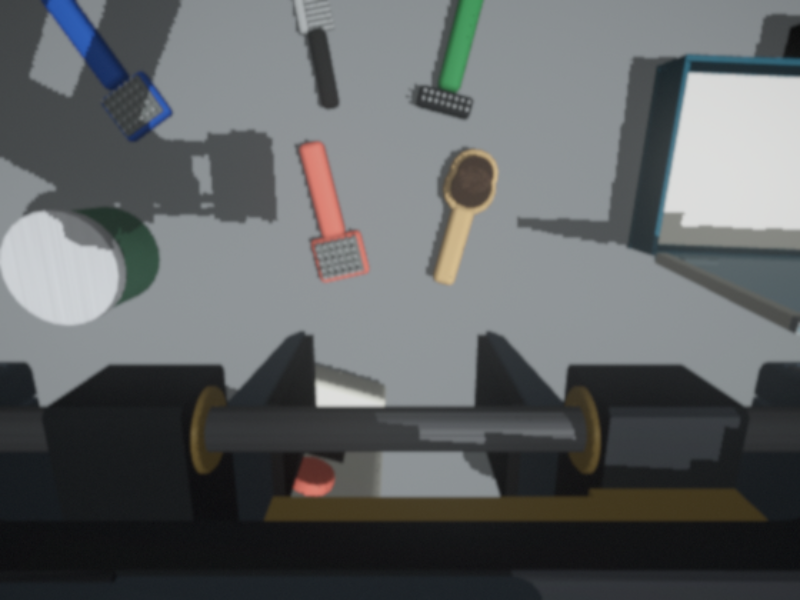

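The wrist view gives: slicker handle end (312,143) and head end (343,281), bristle (446,282) to (472,150), comb handle end (330,106) to joint (316,30), and rake bar centre (442,101).

Run:
```python
from h import *
f=800/560
for n,u,v,z in [('sl h',312,144,.009),('sl handle root',333,238,.018),('sl e',343,281,.008),('br h',446,282,.01),('br root',461,210,.017),('br e',472,150,.01),('co h',330,106,.007),('co j',316,30,.012),('ra bar',442,101,.014),('ra handle root',450,90,.017),('ra top',473,0,.017)]: print(n,np.round(c(u,v,z,f,0,0,'wrist'),4))
```

```text
sl h [ 0.5224 -0.4034  0.009 ]
sl handle root [ 0.605  -0.3865  0.018 ]
sl e [ 0.6476 -0.3796  0.008 ]
br h [ 0.6483 -0.2809  0.01  ]
br root [ 0.58   -0.2697  0.017 ]
br e [ 0.5279 -0.2607  0.01  ]
co h [ 0.4906 -0.3864  0.007 ]
co j [ 0.4319 -0.3953  0.012 ]
ra bar [ 0.4876 -0.2888  0.014 ]
ra handle root [ 0.4793 -0.2825  0.017 ]
ra top [ 0.4113 -0.2655  0.017 ]
```

```bash
python3 -m inch '[0,0,0,18,-30,0,60,0,0,0,19,-30,0,60,0,0,-0.1,0,0,40,60,0,0,-0.097,0,0,40,60,0,0,0,0,0,40,60,0,0,0,0,0,40,60,0,0,0,0,0,40,60,0,0,0,0,0,40,60,0,0,0,0,0,30,60,0,0,0,0,0,14,60,0,0,0,0,0,8,60,0,0,0,0,0,0,10,0,0,0,0,0,0,10,0,0,0,0,0,0,10,0,0,0,0,0,0,10,0,0,0,0,0,0,10,0,0,0,0,0,0,10]'; python3 -c "
from h import *
st()"
```

```text
time: 16.75
tool_pos: [0.5837, -0.391, 0.0276]
orientation: [-0.098, 0.995, -0.001, 0.001]
wrist_force: [0.1, -0.4, 3.5]
gripper_width: 0.0218
grip_force: 30.0
t 16.75 p [ 0.5837 -0.391   0.0276] q [-0.606  0.683  1.494 -0.     0.963 -2.374] f [ 0.1 -0.4  3.5] w 0.0218 g 30.00085473060608
[[-0.981, -0.196, 0.002], [-0.196, 0.981, -0.001], [-0.001, -0.002, -1.0]]
```

```bash
python3 -m inch '[0,0,0,0,0,-30,10,0,0,0,0,0,-45,10,0,0,0,0,0,-45,10,0,0,0.115,0,0,0,10,0,0,0.115,0,0,0,10,0,0,0,6.9,41.2,0,10,0,0,0,6.9,41.2,0,10,0,0,0,6.9,41.2,0,10,0,0,0,6.9,41.2,0,10,0,0,0,6.8,41.2,0,10,0,0,0,6.8,41.2,0,10,0,0,0,6.8,41.2,0,10,0,0,0,6.8,41.2,0,10,0,0,0,0,0,0,10,0,0,0,0,0,0,10]'; python3 -c "
from h import *
st()
cv2.imwrite('pics/s3.png',cv2.resize(vision.read_camera('scene')[80:360,130:480],None,fx=2,fy=2))"
```

```text
time: 18.25
tool_pos: [0.5391, -0.0585, 0.1467]
orientation: [0.015, 1.0, -0.0, 0.0]
wrist_force: [0.0, 0.0, -0.9]
gripper_width: 0.0217
grip_force: 30.0
t 18.25 p [ 0.5391 -0.0585  0.1467] q [-1.290e-01  3.420e-01  1.773e+00 -1.000e-03  1.026e+00 -1.669e+00] f [ 0.   0.  -0.9] w 0.0217 g 29.998851120471954
[[-1.0, 0.031, 0.0], [0.031, 1.0, -0.0], [-0.0, -0.0, -1.0]]
```

View pics/s3.png

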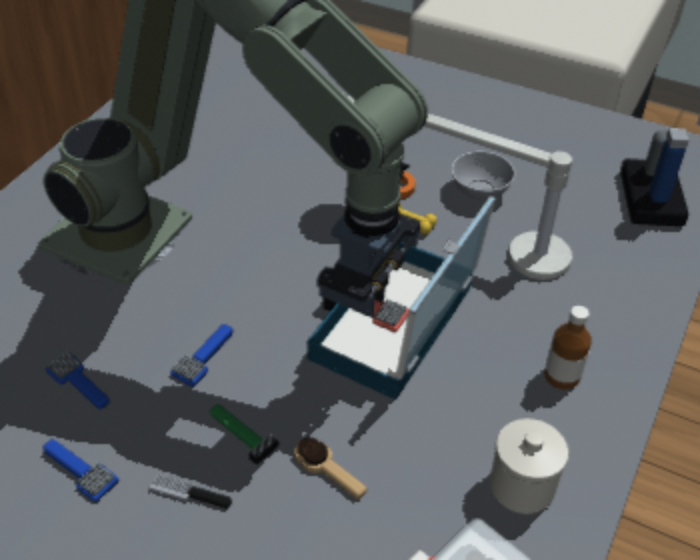

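```bash
python3 -m inch '[0,0,0,0,0,35,10,0,0,0,0,0,35,10,0,0,0,0,0,25,10,0,0,0,0,0,12,10,0,0,0,0,0,6,10,0,0,0,0,0,0,10,0,0,0,0,0,0,34,0,0,0,0,0,0,34,0,0,0,0,0,0,34]'; python3 -c "
from h import *
st()"; python3 -m inch '[0,0,0,0,0,-30,34,0,0,0,0,0,-40,34,0,0,0,0,0,-45,60,0,0,0,0,0,-45,60,0,0,0,0,0,0,60]'
python3 - <<'E'
from h import *
st()
im=vision.read_camera('wrist');im2=vision.read_camera('top')
cv2.imwrite('pics/w5.png',np.hstack([cv2.resize(im,(400,300)),cv2.resize(im2[150:270,190:350],(400,300))]))
E
```

```text
time: 19.2
tool_pos: [0.5399, -0.0592, 0.0345]
orientation: [0.016, 1.0, -0.0, 0.001]
wrist_force: [0.7, 0.4, -0.4]
gripper_width: 0.0339
grip_force: 0.0
t 19.2 p [ 0.5399 -0.0592  0.0345] q [-0.13   0.477  1.899 -0.     0.764 -1.668] f [ 0.7  0.4 -0.4] w 0.0339 g 0.0
[[-0.999, 0.033, 0.002], [0.033, 0.999, -0.0], [-0.002, -0.0, -1.0]]
time: 19.7
tool_pos: [0.5431, -0.0595, 0.2008]
orientation: [0.016, 1.0, -0.001, 0.007]
wrist_force: [-0.3, -0.1, 0.8]
gripper_width: 0.0552
grip_force: 0.0
t 19.7 p [ 0.5431 -0.0595  0.2008] q [-0.13   0.293  1.697 -0.     1.138 -1.668] f [-0.3 -0.1  0.8] w 0.0552 g 0.0
[[-0.999, 0.033, 0.015], [0.032, 0.999, -0.002], [-0.015, -0.002, -1.0]]
```

View pics/w5.png

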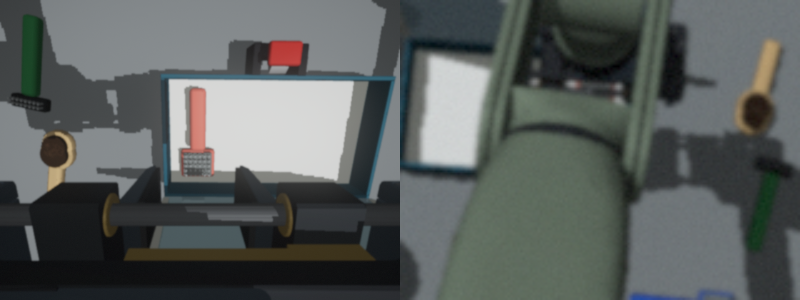

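The slicker lies in the case, with the bristle, rake and comb where they were. Next is the bristle brush.

```bash
python3 -m inch '[0,0,0,0,-35.4,0,60,0,0,0,0,-35.4,0,60,0,0,0,0,-35.4,0,60,0,0,0,0,-35.4,0,60,0,0,0,0,-35.4,0,60,0,0,0,0,-35.4,0,60,0,0,0,-34,0,0,60,0,0,0,-33,0,0,60,0,0,0.149,0,0,0,60,0,0,0,0,0,0,60]'
python3 - <<'E'
from h import *
st()
im=vision.read_camera('top');ref=cv2.resize(cv2.imread('pics/top0.png'),(560,420),interpolation=cv2.INTER_AREA)
for n,(x,y) in dict(br=(478,265),ra=(482,330),co=(537,335)).items():
    u,v=int(x/1.4286),int(y/1.4286);p=im[v-25:v+25,u-20:u+20].astype(float);q=ref[v-25:v+25,u-20:u+20].astype(float);print(n,abs(p-q).mean())
E
```

```text
time: 20.8
tool_pos: [0.5989, -0.2732, 0.1909]
orientation: [0.09, 0.996, 0.001, -0.002]
wrist_force: [-0.4, 0.4, -0.2]
gripper_width: 0.0598
grip_force: 0.0
t 20.8 p [ 0.5989 -0.2732  0.1909] q [-0.445  0.481  1.423 -0.     1.242 -1.835] f [-0.4  0.4 -0.2] w 0.0598 g 0.0
[[-0.984, 0.18, -0.004], [0.18, 0.984, 0.002], [0.004, 0.001, -1.0]]
br 19.127833333333335
ra 14.177666666666667
co 22.550666666666668
```

```bash
python3 -m inch '[0,0,0,0,0,40,60,0,0,0,0,0,40,60,0,0,0,0,0,40,60,0,0,0,0,0,25,60,0,0,0,0,0,13,60,0,0,0,0,0,6,60,0,0,0,0,0,0,60,0,0,0,0,0,0,10,0,0,0,0,0,0,10,0,0,0,0,0,0,10,0,0,0,0,0,0,10,0,0,0,0,0,0,10,0,0,0,0,0,0,10]'; python3 -c "
from h import *
st()"
```

```text
time: 22.15
tool_pos: [0.5994, -0.2736, 0.03]
orientation: [0.091, 0.996, -0.0, 0.0]
wrist_force: [-0.4, 0.8, 1.7]
gripper_width: 0.0206
grip_force: 30.0
t 22.15 p [ 0.5994 -0.2736  0.03  ] q [-0.446  0.624  1.611  0.     0.906 -1.835] f [-0.4  0.8  1.7] w 0.0206 g 30.000347793102264
[[-0.984, 0.181, 0.0], [0.181, 0.984, -0.0], [-0.0, -0.0, -1.0]]
```

```bash
python3 -m inch '[0,0,0,0,0,-30,10,0,0,0,0,0,-45,10,0,0,0,0,0,-45,10,0,0,-0.148,0,0,0,10,0,0,0,26.2,0,0,10,0,0,0,26.2,0,0,10,0,0,0,0,39.4,0,10,0,0,0,0,39.4,0,10,0,0,0,0,39.4,0,10,0,0,0,0,39.4,0,10,0,0,0,0,39.4,0,10,0,0,0,0,39.4,0,10,0,0,0,0,39.4,0,10,0,0,0,0,0,0,10,0,0,0,0,0,0,10]'; python3 -c "
from h import *
st()"
```

```text
time: 23.65
tool_pos: [0.556, 0.0043, 0.1495]
orientation: [0.016, 1.0, -0.0, -0.0]
wrist_force: [0.2, 0.0, -1.0]
gripper_width: 0.0209
grip_force: 30.0
t 23.65 p [0.556  0.0043 0.1495] q [-1.300e-02  3.590e-01  1.738e+00 -1.000e-03  1.045e+00 -1.551e+00] f [ 0.2  0.  -1. ] w 0.0209 g 29.999706745147705
[[-1.0, 0.032, -0.0], [0.032, 1.0, -0.001], [0.0, -0.001, -1.0]]
```

```bash
python3 -m inch '[0,0,0,0,0,35,10,0,0,0,0,0,35,10,0,0,0,0,0,25,10,0,0,0,0,0,12,10,0,0,0,0,0,6,10,0,0,0,0,0,0,10,0,0,0,0,0,0,34,0,0,0,0,0,0,34,0,0,0,0,0,0,34]'; python3 -c "
from h import *
st()"; python3 -m inch '[0,0,0,0,0,-30,34,0,0,0,0,0,-40,34,0,0,0,0,0,-45,60,0,0,0,0,0,-45,60,0,0,0,12.6,-35.5,0,60,0,0,0,12.6,-35.5,0,60,0,0,0,12.6,-35.5,0,60,0,0,0,12.6,-35.5,0,60,0,0,0,12.6,-35.5,0,60,0,0,0,12.6,-35.5,0,60,0,0,0,12.6,-35.5,0,60,0,0,0,12.6,-35.5,0,60,0,0,0.1,0,0,0,60,0,0,0.1,0,0,0,60,0,0,0,0,0,0,60,0,0,0,0,0,0,60]'
python3 - <<'E'
from h import *
st()
im=vision.read_camera('wrist');cv2.imwrite('pics/w6.png',im)
g=(im[:,:,1].astype(int)>im[:,:,2]+25)&(im[:,:,1].astype(int)>im[:,:,0]+25)
n,l,s,ce=cv2.connectedComponentsWithStats(g.astype(np.uint8))
for i in range(1,n):
    if s[i,4]>60:
        pts=np.argwhere(l==i)[:,::-1].astype(np.float32);print(s[i],ray('wrist',*ce[i],.017),[np.round(ray('wrist',*q,.017),4)[:2].tolist() for q in cv2.boxPoints(cv2.minAreaRect(pts))])
E
```

```text
time: 24.55
tool_pos: [0.5569, 0.0038, 0.0377]
orientation: [0.017, 1.0, -0.0, 0.001]
wrist_force: [0.2, -0.1, 0.4]
gripper_width: 0.0337
grip_force: 0.0
t 24.55 p [0.5569 0.0038 0.0377] q [-0.014  0.489  1.863 -0.     0.787 -1.551] f [ 0.2 -0.1  0.4] w 0.0337 g 0.0
[[-0.999, 0.034, 0.002], [0.034, 0.999, -0.0], [-0.002, -0.0, -1.0]]
time: 26.15
tool_pos: [0.4459, -0.2766, 0.1971]
orientation: [0.115, 0.993, -0.0, 0.0]
wrist_force: [-0.5, 0.0, -0.6]
gripper_width: 0.0598
grip_force: 0.0
t 26.15 p [ 0.4459 -0.2766  0.1971] q [-0.577  0.27   1.74  -0.     1.131 -1.916] f [-0.5  0.  -0.6] w 0.0598 g 0.0
[[-0.973, 0.229, 0.001], [0.229, 0.973, -0.001], [-0.001, -0.0, -1.0]]
[ 267  128   21  101 1924] [ 0.42735908 -0.27154987  0.017     ] [[0.4749, -0.2935], [0.3799, -0.269], [0.3844, -0.2514], [0.4797, -0.2744]]
[ 507  162   53   98 1895] [ 0.51638849 -0.0345319   0.017     ] [[0.471, -0.0546], [0.4743, -0.0054], [0.5725, 0.0075], [0.5697, -0.0452]]
```

```bash
python3 -m inch '[0,0,0,0,0,40,60,0,0,0,0,0,40,60,0,0,0,0,0,40,60,0,0,0,0,0,29,60,0,0,0,0,0,13,60,0,0,0,0,0,8,60,0,0,0,0,0,0,60,0,0,0,0,0,0,10,0,0,0,0,0,0,10,0,0,0,0,0,0,10,0,0,0,0,0,0,10,0,0,0,0,0,0,10,0,0,0,0,0,0,10]'; python3 -c "
from h import *
st()"
```

```text
time: 27.5
tool_pos: [0.446, -0.2767, 0.027]
orientation: [0.117, 0.993, -0.0, 0.0]
wrist_force: [-0.3, 0.1, 2.4]
gripper_width: 0.0196
grip_force: 30.0
t 27.5 p [ 0.446  -0.2767  0.027 ] q [-0.577  0.467  1.948 -0.     0.727 -1.914] f [-0.3  0.1  2.4] w 0.0196 g 29.953825771808624
[[-0.973, 0.232, 0.0], [0.232, 0.973, -0.0], [-0.0, -0.0, -1.0]]
```

```bash
python3 -m inch '[0,0,0,0,0,-30,10,0,0,0,0,0,-45,10,0,0,0,0,0,-45,10,0,0,-0.1,0,0,0,10,0,0,-0.1,0,0,0,10,0,0,0,-10.2,38.7,0,10,0,0,0,-10.2,38.7,0,10,0,0,0,-10.2,38.7,0,10,0,0,0,-10.2,38.7,0,10,0,0,0,-10.2,38.7,0,10,0,0,0,-10.2,38.7,0,10,0,0,0,-10.2,38.7,0,10,0,0,0,-10.2,38.7,0,10,0,0,0,-10.2,38.7,0,10,0,0,0,0,0,0,10,0,0,0,0,0,0,10]'; python3 -c "
from h import *
st()"
```

```text
time: 29.1
tool_pos: [0.5491, 0.0689, 0.1462]
orientation: [0.016, 1.0, -0.0, -0.001]
wrist_force: [-0.3, -1.2, 0.5]
gripper_width: 0.02
grip_force: 30.0
t 29.1 p [0.5491 0.0689 0.1462] q [ 1.040e-01  3.590e-01  1.748e+00 -1.000e-03  1.036e+00 -1.434e+00] f [-0.3 -1.2  0.5] w 0.02 g 29.951688945293427
[[-0.999, 0.032, -0.001], [0.032, 0.999, -0.001], [0.001, -0.001, -1.0]]
```

```bash
python3 -m inch '[0,0,0,0,0,35,10,0,0,0,0,0,35,10,0,0,0,0,0,25,10,0,0,0,0,0,12,10,0,0,0,0,0,6,10,0,0,0,0,0,0,10,0,0,0,0,0,0,34,0,0,0,0,0,0,34,0,0,0,0,0,0,34]'; python3 -c "
from h import *
st()"; python3 -m inch '[0,0,0,0,0,-30,34,0,0,0,0,0,-40,34,0,0,0,0,0,-45,60,0,0,0,0,0,-45,60,0,0,0,7.35,-38.7,0,60,0,0,0,7.35,-38.7,0,60,0,0,0,7.35,-38.7,0,60,0,0,0,7.35,-38.7,0,60,0,0,0,7.35,-38.7,0,60,0,0,0,7.35,-38.7,0,60,0,0,0,7.35,-38.7,0,60,0,0,0,7.35,-38.7,0,60,0,0,0,7.35,-38.7,0,60,0,0,0,7.35,-38.7,0,60,0,0,0,7.35,-38.7,0,60,0,0,0,7.35,-39,0,60,0,0,-0.092,0,0,0,60,0,0,-0.091,0,0,0,60,0,0,0,0,0,0,60,0,0,0,0,0,0,60]'
python3 - <<'E'
from h import *
st()
im=vision.read_camera('wrist');cv2.imwrite('pics/w7.png',cv2.resize(im,(800,600)))
E
```

```text
time: 30.0
tool_pos: [0.5501, 0.0684, 0.0347]
orientation: [0.017, 1.0, 0.0, 0.001]
wrist_force: [-0.5, 0.6, 0.6]
gripper_width: 0.0335
grip_force: 0.0
t 30.0 p [0.5501 0.0684 0.0347] q [ 0.103  0.489  1.872 -0.     0.778 -1.434] f [-0.5  0.6  0.6] w 0.0335 g 0.0
[[-0.999, 0.034, 0.002], [0.034, 0.999, 0.0], [-0.002, 0.0, -1.0]]
time: 32.0
tool_pos: [0.4456, -0.3929, 0.194]
orientation: [-0.074, 0.997, -0.0, 0.0]
wrist_force: [0.4, -0.2, -1.1]
gripper_width: 0.0597
grip_force: 0.0
t 32.0 p [ 0.4456 -0.3929  0.194 ] q [-0.742  0.377  1.586 -0.     1.178 -2.46 ] f [ 0.4 -0.2 -1.1] w 0.0597 g 0.0
[[-0.989, -0.147, 0.0], [-0.147, 0.989, -0.0], [-0.0, -0.0, -1.0]]
```

View pics/w7.png

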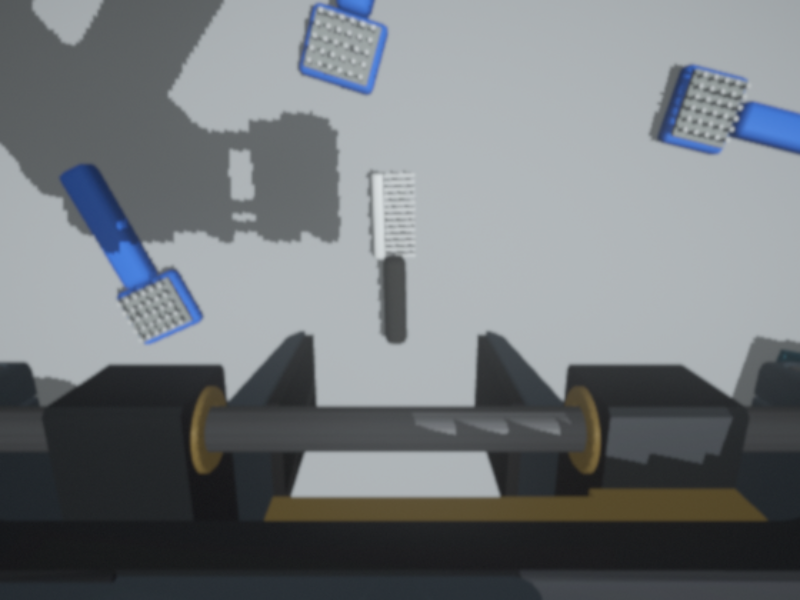

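The comb is in line with the fingers, its handle running from (396,342) to (394,258).

```bash
python3 -c "
from h import *
f=800/560
for u,v,z in[(396,342,.008),(394,258,.014)]: print(np.round(c(u,v,z,f,0,0,'wrist'),4))"
```

```text
[ 0.4913 -0.3859  0.008 ]
[ 0.4295 -0.3965  0.014 ]
```

```bash
python3 -m inch '[0,0,0,0,0,40,60,0,0,0,0,0,40,60,0,0,0,0,0,40,60,0,0,0,0,0,29,60,0,0,0,0,0,10,60,0,0,0,0,0,0,60]'; python3 -c "
from h import *
st()"
```

```text
time: 32.65
tool_pos: [0.4453, -0.3925, 0.0337]
orientation: [-0.074, 0.997, 0.001, -0.001]
wrist_force: [0.6, 0.1, -0.2]
gripper_width: 0.0599
grip_force: 0.0
t 32.65 p [ 0.4453 -0.3925  0.0337] q [-0.742  0.54   1.774 -0.     0.83  -2.462] f [ 0.6  0.1 -0.2] w 0.0599 g 0.0
[[-0.989, -0.149, -0.002], [-0.149, 0.989, 0.002], [0.002, 0.002, -1.0]]
```

```bash
python3 -m inch '[0,0,0,-3,0,5,60,0,0,0,0,0,4,60,0,0,0,0,0,0,60,0,0,0,0,0,0,8,0,0,0,0,0,0,8,0,0,0,0,0,0,8,0,0,0,0,0,0,8,0,0,0,0,0,0,8,0,0,0,0,0,0,8,0,0,0,0,0,0,8]'; python3 -c "
from h import *
st()"
```

```text
time: 33.65
tool_pos: [0.4485, -0.3927, 0.0257]
orientation: [-0.074, 0.997, -0.0, 0.0]
wrist_force: [-0.2, 0.0, 1.5]
gripper_width: 0.0158
grip_force: 30.0
t 33.65 p [ 0.4485 -0.3927  0.0257] q [-0.738  0.552  1.776 -0.     0.813 -2.458] f [-0.2  0.   1.5] w 0.0158 g 29.999860525131226
[[-0.989, -0.149, 0.0], [-0.149, 0.989, -0.0], [-0.0, -0.0, -1.0]]
```

```bash
python3 -m inch '[0,0,0,0,0,-30,8,0,0,0,0,0,-45,8,0,0,0,0,0,-45,8,0,0,0.092,0,0,0,8,0,0,0.091,0,0,0,8,0,0,0,-6.73,37.7,0,8,0,0,0,-6.73,37.7,0,8,0,0,0,-6.73,37.7,0,8,0,0,0,-6.73,37.7,0,8,0,0,0,-6.73,37.7,0,8,0,0,0,-6.73,37.7,0,8,0,0,0,-6.73,37.7,0,8,0,0,0,-6.73,37.7,0,8,0,0,0,-6.73,37.7,0,8,0,0,0,-6.73,37.7,0,8,0,0,0,-6.73,37.7,0,8,0,0,0,-6.73,37.7,0,8,0,0,0,-6.73,37.7,0,8,0,0,0,-6.73,37.7,0,8,0,0,0,0,0,0,8]'; python3 -c "
from h import *
st()"; python3 -m inch '[0,0,0,0,0,35,8,0,0,0,0,0,35,8,0,0,0,0,0,25,8,0,0,0,0,0,12,8,0,0,0,0,0,6,8,0,0,0,0,0,0,8]';python3 -c "
from h import *
st()"
```

```text
time: 35.65
tool_pos: [0.5614, 0.1357, 0.1455]
orientation: [0.015, 1.0, 0.001, 0.001]
wrist_force: [0.0, -1.0, -0.8]
gripper_width: 0.0157
grip_force: 30.0
t 35.65 p [0.5614 0.1357 0.1455] q [ 0.217  0.393  1.694  0.002  1.053 -1.325] f [ 0.  -1.  -0.8] w 0.0157 g 30.000377297401428
[[-1.0, 0.03, 0.001], [0.03, 1.0, 0.002], [-0.001, 0.002, -1.0]]
time: 36.25
tool_pos: [0.5607, 0.1313, 0.0326]
orientation: [0.017, 1.0, -0.0, -0.0]
wrist_force: [-0.1, 0.8, -0.8]
gripper_width: 0.0158
grip_force: 30.0
t 36.25 p [0.5607 0.1313 0.0326] q [ 0.21   0.519  1.82  -0.     0.803 -1.326] f [-0.1  0.8 -0.8] w 0.0158 g 29.999713897705078
[[-0.999, 0.034, -0.0], [0.034, 0.999, -0.0], [0.0, -0.0, -1.0]]
```

```bash
python3 -m inch '[0,0,0,0,0,0,34,0,0,0,0,0,0,34,0,0,0,0,0,0,34,0,0,0,0,0,-30,34,0,0,0,0,0,-40,34,0,0,0,0,0,-45,34,0,0,0,0,0,-45,0,0,0,0,0,0,-45,0,0,0,0,0,0,-45,0,0,0,0,0,0,-45,0,0,0,0,-5,-31,0,0,0,0,0,-5,-31,0,0,0,0,0,-5,-31,0,0,0,0,0,0,0,0,0,0,0,0,0,0,0,0]'
python3 - <<'E'
from h import *
st()
im=vision.read_camera('wrist');cv2.imwrite('pics/w8.png',cv2.resize(im,(800,600)))
E
```

```text
time: 37.75
tool_pos: [0.5722, 0.038, 0.328]
orientation: [0.018, 1.0, 0.0, 0.0]
wrist_force: [-0.2, -0.5, -0.1]
gripper_width: 0.0006
grip_force: 0.0
t 37.75 p [0.5722 0.038  0.328 ] q [ 4.600e-02  2.760e-01  1.399e+00  1.000e-03  1.467e+00 -1.490e+00] f [-0.2 -0.5 -0.1] w 0.0006 g 0.0
[[-0.999, 0.035, 0.0], [0.035, 0.999, 0.001], [-0.0, 0.001, -1.0]]
```

View pics/w8.png

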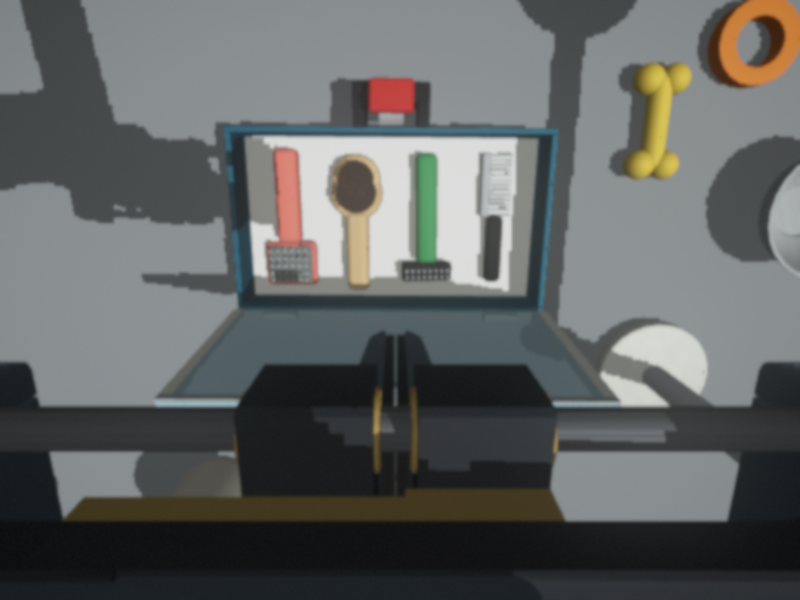

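All four tools lie side by side within the case, and the bone and ring are undisturbed. I'll work out the lid-closing arc.

Run:
```python
from h import *
print("bottle base",ray("top",333/1.4286,160/1.4286,.0), ray("scene",588/1.4286,383/1.4286,0))
th=np.r_[np.arange(1.66,-.001,-.0874)];r=130
X=80-r*np.cos(th)+4*np.sin(th)+16;Z=49+r*np.sin(th)+4*np.cos(th)+22
print(X[0],Z[0]);print(np.round(np.c_[th[1:],-np.diff(X),-np.diff(Z)],1).tolist());print(X[-1],Z[-1])
```

```text
bottle base [0.81958493 0.05887656 0.        ] [0.82923898 0.05757616 0.        ]
111.56520016140581 200.12677702140394
[[1.6, 11.3, -0.9], [1.5, 11.4, 0.1], [1.4, 11.3, 1.1], [1.3, 11.2, 2.1], [1.2, 10.9, 3.1], [1.1, 10.6, 4.0], [1.0, 10.2, 4.9], [1.0, 9.8, 5.8], [0.9, 9.2, 6.6], [0.8, 8.6, 7.4], [0.7, 7.9, 8.1], [0.6, 7.2, 8.8], [0.5, 6.4, 9.4], [0.4, 5.6, 9.9], [0.3, 4.7, 10.4], [0.3, 3.7, 10.7], [0.2, 2.8, 11.0], [0.1, 1.8, 11.2], [-0.0, 0.8, 11.3]]
-34.0023765998567 74.9219992846802
```

```bash
python3 -m inch '[0,0,0,-34,0,0,0,0,0,0,-34,0,0,0,0,0,0,-34,0,0,0,0,0,0,0,0,0,0,0,0,0,0,0,0,0]'; python3 -c "
from h import *
st()"
```

```text
time: 38.3
tool_pos: [0.6741, 0.036, 0.3267]
orientation: [0.016, 1.0, 0.0, -0.001]
wrist_force: [-0.7, -0.1, -0.9]
gripper_width: 0.0007
grip_force: 0.0
t 38.3 p [0.6741 0.036  0.3267] q [ 0.036  0.453  1.134  0.     1.557 -1.502] f [-0.7 -0.1 -0.9] w 0.0007 g 0.0
[[-0.999, 0.032, -0.002], [0.032, 0.999, 0.0], [0.002, 0.0, -1.0]]
```

```bash
python3 -m inch '[0,0,0,0,0,40,0,0,0,0,0,0,40,0,0,0,0,0,0,40,0,0,0,0,0,0,7,0,0,0,0,10,0,0,0,0,0,0,9,0,0,0,0,0,0,0,0,0,0]'; python3 -c "
from h import *
st()"; python3 -m inch '[0,0,0,11.3,0,-1,0,0,0,0,11.4,0,0,0,0,0,0,11.3,0,1,0,0,0,0,11.2,0,2,0,0,0,0,10.9,0,3,0,0,0,0,10.6,0,4,0,0,0,0,10.2,0,5,0,0,0,0,9.8,0,6,0,0,0,0,9.2,0,6.5,0,0,0,0,0,0,0,0]'; python3 -c "
from h import *
st()"
```

```text
time: 39.0
tool_pos: [0.655, 0.0357, 0.2039]
orientation: [0.017, 1.0, 0.0, 0.002]
wrist_force: [0.0, -0.1, 0.4]
gripper_width: 0.0004
grip_force: 0.2
t 39.0 p [0.655  0.0357 0.2039] q [ 0.037  0.465  1.417  0.     1.255 -1.5  ] f [ 0.  -0.1  0.4] w 0.0004 g 0.2267211125413462
[[-0.999, 0.033, 0.004], [0.033, 0.999, 0.0], [-0.004, 0.0, -1.0]]
time: 40.0
tool_pos: [0.5577, 0.0388, 0.1743]
orientation: [0.017, 1.0, 0.0, -0.0]
wrist_force: [0.6, 0.8, 2.2]
gripper_width: 0.0001
grip_force: 0.8
t 40.0 p [0.5577 0.0388 0.1743] q [ 0.049  0.341  1.696  0.     1.105 -1.488] f [0.6 0.8 2.2] w 0.0001 g 0.8300029483507387
[[-0.999, 0.034, -0.001], [0.034, 0.999, 0.0], [0.001, 0.0, -1.0]]
```

```bash
python3 -m inch '[0,0,0,8.6,0,7.4,0,0,0,0,7.9,0,8.1,0,0,0,0,7.2,0,8.8,0,0,0,0,6.4,0,9.4,0,0,0,0,5.6,0,9.9,0,0,0,0,4.7,0,10.4,0,0,0,0,3.7,0,10.7,0,0,0,0,2.8,0,11,0,0,0,0,1.8,0,11,0,0,0,0,0.8,0,9,0,0,0,0,0,0,0,0]'; python3 -c "
from h import *
st()"
```

```text
time: 41.1
tool_pos: [0.5092, 0.04, 0.0767]
orientation: [0.017, 1.0, -0.0, -0.001]
wrist_force: [0.6, -0.2, 0.0]
gripper_width: 0.0006
grip_force: 0.0
t 41.1 p [0.5092 0.04   0.0767] q [ 5.600e-02  3.810e-01  1.928e+00 -1.000e-03  8.350e-01 -1.481e+00] f [ 0.6 -0.2  0. ] w 0.0006 g 0.0
[[-0.999, 0.033, -0.002], [0.033, 0.999, -0.001], [0.002, -0.001, -1.0]]
```

```bash
python3 -m inch '[0,0,0,0,0,2,0,0,0,0,0,0,2,0,0,0,0,0,0,1,0,0,0,0,0,0,0,0]'; python3 -c "
from h import *
st()"
```

```text
time: 41.5
tool_pos: [0.5102, 0.04, 0.0752]
orientation: [0.017, 1.0, -0.0, 0.0]
wrist_force: [-4.3, -0.3, 15.2]
gripper_width: 0.0005
grip_force: 7.3
t 41.5 p [0.5102 0.04   0.0752] q [ 5.600e-02  3.830e-01  1.930e+00 -1.000e-03  8.280e-01 -1.481e+00] f [-4.3 -0.3 15.2] w 0.0005 g 7.308952957391739
[[-0.999, 0.034, 0.001], [0.034, 0.999, -0.001], [-0.001, -0.001, -1.0]]
```

```bash
python3 -m inch '[0,0,0,0,0,-30,0,0,0,0,0,0,-45,0,0,0,0,0,0,-45,0,0,0,0,0,0,-45,60,0,0,0,0,0,-45,60,0,0,0,0,0,-45,60,0,0,0,18.7,33,0,60,0,0,0,18.7,33,0,60,0,0,0,18.7,33,0,60,0,0,0,18.7,33,0,60,0,0,0,18.7,33,0,60,0,0,0,18.7,33,0,60,0,0,0,18.7,33,0,60,0,0,0,18.7,33,0,60,0,0,0,0,0,0,60,0,0,0,0,0,0,60]'
python3 - <<'E'
from h import *
st()
im=vision.read_camera('top')
for nx,ny in[(-.04,-.1),(-.04,.0),(.0,-.05)]:
    p=vision.camera_params("top");T=np.linalg.inv(p["cam_to_world"])@np.array([.543+nx,.036+ny,.05,1]);q=np.array(p["intrinsics"])@T[:3];u,v=(q[:2]/q[2]).astype(int);print(u,v,im[v-2:v+3,u-2:u+3].mean((0,1)))
cv2.imwrite('pics/top2.png',im);w=vision.read_camera('wrist');cv2.imwrite('pics/w9.png',w)
h=cv2.cvtColor(im,cv2.COLOR_BGR2HSV);m=((h[...,0]<8)|(h[...,0]>172))&(h[...,1]>120)&(h[...,2]>90)
n,l,s,ce=cv2.connectedComponentsWithStats(m.astype(np.uint8))
for i in range(1,n):
    if s[i,4]>12: print(s[i],ce[i],np.round(ray("top",*ce[i],.25),3))
E
```

```text
time: 43.1
tool_pos: [0.3693, 0.3095, 0.3282]
orientation: [0.016, 1.0, -0.0, 0.0]
wrist_force: [-0.4, -0.2, -0.6]
gripper_width: 0.0601
grip_force: 0.0
t 43.1 p [0.3693 0.3095 0.3282] q [ 6.740e-01  1.240e-01  1.594e+00 -1.000e-03  1.425e+00 -8.640e-01] f [-0.4 -0.2 -0.6] w 0.0601 g 0.0
[[-0.999, 0.032, 0.001], [0.032, 0.999, -0.001], [-0.001, -0.001, -1.0]]
268 205 [162.16 152.08 129.88]
234 204 [173.64 163.08 132.8 ]
251 192 [168.36 158.64 129.44]
[378 108  12   5  46] [383.5        109.97826087] [ 0.731 -0.359  0.25 ]
[226 221  13   9 104] [232.01923077 225.31730769] [0.412 0.025 0.25 ]
```

```bash
python3 -m inch '[0,0,0,0,0,30,60,0,0,0,0,0,30,60,0,0,0,0,0,20,60,0,0,0,0,0,0,60,0,0,0,0,0,0,15,0,0,0,0,0,0,15,0,0,0,0,0,0,15,0,0,0,0,0,0,15,0,0,0,0,0,0,15]'
python3 - <<'E'
from h import *
st()
P=np.array([.7078,.2936]);s=sense();p=np.array(s["tool_pos"][:2]);v=p-P;a=np.arctan2(v[1],v[0])
if a<0:a+=2*np.pi
M=R.from_quat(s["orientation"]).as_matrix()[:2,:2]
print(a,np.hypot(*v));k=np.linspace(0,1.14,18);pts=P+.335*np.c_[np.cos(a+k),np.sin(a+k)]
print(np.round(np.diff(pts,axis=0)@M*1000,1).tolist(),pts[-1])
E
```

```text
time: 44.1
tool_pos: [0.3696, 0.3094, 0.2489]
orientation: [0.017, 1.0, 0.0, 0.0]
wrist_force: [-0.4, -0.1, 0.6]
gripper_width: 0.0228
grip_force: 0.0
t 44.1 p [0.3696 0.3094 0.2489] q [ 0.673  0.163  1.744 -0.     1.233 -0.864] f [-0.4 -0.1  0.6] w 0.0228 g 0.0
[[-0.999, 0.034, 0.001], [0.034, 0.999, 0.001], [-0.001, 0.001, -1.0]]
3.0950267737832013 0.3386101249789487
[[-0.5, -22.5], [-2.0, -22.4], [-3.5, -22.2], [-4.9, -21.9], [-6.4, -21.5], [-7.8, -21.1], [-9.2, -20.5], [-10.6, -19.8], [-11.9, -19.1], [-13.1, -18.2], [-14.3, -17.3], [-15.4, -16.3], [-16.5, -15.2], [-17.5, -14.1], [-18.4, -12.9], [-19.2, -11.6], [-20.0, -10.3]] [ 0.55388832 -0.00395032]
```

```bash
python3 -m inch '[0,0,0,0,0,0,15,0,0,0,0,0,0,15,0,0,0,-0.5,-22.5,0,15,0,0,0,-2,-22.4,0,15,0,0,0,-3.5,-22.2,0,15,0,0,0,-4.9,-21.9,0,15,0,0,0,-6.4,-21.5,0,15,0,0,0,-7.8,-21.1,0,15,0,0,0,-9.2,-20.5,0,15,0,0,0,-10.6,-19.8,0,15,0,0,0,0,0,0,15]'; python3 -c "
from h import *
st()"; python3 -m inch '[0,0,0,-11.9,-19.1,0,15,0,0,0,-13.1,-18.2,0,15,0,0,0,-14.3,-17.3,0,15,0,0,0,-15.4,-16.3,0,15,0,0,0,-16.5,-15.2,0,15,0,0,0,-17.5,-14.1,0,15,0,0,0,-18.4,-12.9,0,15,0,0,0,0,0,0,15,0,0,0,0,0,0,15]'; python3 -c "
from h import *
st()"
```

```text
time: 45.2
tool_pos: [0.4092, 0.1345, 0.249]
orientation: [0.018, 1.0, -0.0, 0.0]
wrist_force: [-1.7, 0.5, 5.5]
gripper_width: 0.0217
grip_force: 30.0
t 45.2 p [0.4092 0.1345 0.249 ] q [ 2.910e-01  8.100e-02  1.842e+00 -1.000e-03  1.218e+00 -1.243e+00] f [-1.7  0.5  5.5] w 0.0217 g 30.001400113105774
[[-0.999, 0.036, 0.001], [0.036, 0.999, -0.001], [-0.001, -0.001, -1.0]]
time: 46.1
tool_pos: [0.5128, 0.0198, 0.2492]
orientation: [0.017, 1.0, 0.0, 0.001]
wrist_force: [0.5, -0.1, 4.6]
gripper_width: 0.0213
grip_force: 30.0
t 46.1 p [0.5128 0.0198 0.2492] q [ 0.016  0.212  1.68   0.     1.247 -1.521] f [ 0.5 -0.1  4.6] w 0.0213 g 30.00091016292572
[[-0.999, 0.034, 0.002], [0.034, 0.999, 0.001], [-0.002, 0.001, -1.0]]
```

```bash
python3 -m inch '[0,0,0,-19.2,-11.6,0,15,0,0,0,0,0,0,15,0,0,0,0,0,0,60,0,0,0,0,0,0,60,0,0,0,0,0,0,60,0,0,0,0,0,0,60,0,0,0,0,0,-30,60,0,0,0,0,0,-40,60,0,0,0,0,0,-40,60,0,0,0,40,0,0,60,0,0,0,40,0,0,60,0,0,0,40,0,0,60,0,0,0,40,0,0,60,0,0,0,0,0,0,60,0,0,0,0,0,0,60]'
python3 - <<'E'
from h import *
st()
im=vision.read_camera('top');cv2.imwrite('pics/top3.png',im)
b=vision.read_camera('wrist');h=cv2.cvtColor(b,cv2.COLOR_BGR2HSV);m=((h[...,0]<8)|(h[...,0]>172))&(h[...,1]>120)&(h[...,2]>90)
n,l,s,ce=cv2.connectedComponentsWithStats(m.astype(np.uint8))
for i in range(1,n):
    if s[i,4]>40: print(s[i],ce[i],np.round(ray("wrist",*ce[i],.25),3))
p=vision.camera_params("top")
for nx,ny in[(-.06,.1),(-.06,-.1),(.05,-.1),(.05,.12)]:
    T=np.linalg.inv(p["cam_to_world"])@np.array([.543+nx,.036+ny,.05,1]);q=np.array(p["intrinsics"])@T[:3];u,v=(q[:2]/q[2]).astype(int);print(u,v,im[v-2:v+3,u-2:u+3].mean((0,1)))
E
```

```text
time: 47.6
tool_pos: [0.3703, 0.0125, 0.3589]
orientation: [0.017, 1.0, -0.0, 0.001]
wrist_force: [0.3, 0.1, 0.3]
gripper_width: 0.06
grip_force: 0.0
t 47.6 p [0.3703 0.0125 0.3589] q [ 0.003 -0.075  1.724 -0.     1.49  -1.534] f [0.3 0.1 0.3] w 0.06 g 0.0
[[-0.999, 0.034, 0.002], [0.034, 0.999, -0.0], [-0.002, -0.0, -1.0]]
[285 218  27  19 481] [298.15800416 226.71517672] [0.38  0.029 0.25 ]
201 210 [102.96 116.76 103.24]
267 212 [158.12 147.96 127.12]
269 176 [164.16 153.4  124.16]
196 174 [171.16 160.36 132.48]
```

```bash
python3 -c "
from cell import ticket
print(ticket.sign_off())"
```

```text
the job is handed in; nothing more can be done
None
```

I handed the job in at about 48 s of the 210 s. The hand-in gave no verdict. All four tools are in the case, the lid is shut and latched, the lamp head is back over it, and the bone, ring and bowl were left alone.

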